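# Book in a long battery cell and hold the charger bay open for it

### The job

Book in the tall battery cell and get its charger bay ready: first turn the cell where it stands until the barcode label on its side faces the scanner's window, and let go of it, leaving it upright. Then take the spring-loaded contact slide of the empty charger bay by its upright lug and pull it out past the first mark until its pointer lines up with the second, the mark for long cells. Finish while still holding the slide there against its spring, so that I can drop the cell in, and leave everything else on the bench where it is.

Things in the scene. Friction and masses are not known exactly. Their poses are not given: they have to be found in the camera images.
- cell_center (a point): Centre (45.5 mm above its foot) of the loose tall battery cell: grey cylinder 33 mm in diameter, 91 mm tall (body 88 mm, then a steel button 11 mm wide), 0.10 to 0.20 kg, standing upright on the bench about 80 mm in front of the scanner's window. z is up; its x axis points out through the middle of the label.
- label (a point): Middle of the white barcode label on the tall cell's side, 16.5 mm from the axis, 45.5 mm above the foot. Its x axis points straight out of the label. 62 mm tall, about 80 degrees wide; its end is folded over the cell's top and shows from above as a small white tab between button and rim, on the same side.
- scan_window (a point): Middle of the framed glass window of the barcode scanner, a black block 70 mm wide, 56 mm deep, 95 mm tall fixed to the bench (foot 80 x 76 mm). The point is 50 mm above the bench; the scanner looks along this point's -x axis, towards the cell. The label faces it when the label's x axis points at this window.
- charger: Two-bay battery charger fixed to the bench: black housing 180 (x) x 144 (y) x 40 mm tall; origin at the centre of its underside, front (display, -x) towards the robot. Bays are troughs along x, 38 mm wide, floor 12 mm up, centred at y = +33 mm (the empty one) and -33 mm (a short cell on charge, with its own lug at x = 0; leave it). Troughs run from x = -62 to +72 mm.
- bay_slide (a joint): How far the empty bay's contact slide is pulled out along the charger's -x axis, in metres: 0 at rest, 0.049 with the pointer at the long-cell mark, 0.018 at the first mark, 0.065 at its end stop. A spring pulls it back to 0: about 4 N at rest, rising 70 N/m to about 7.6 N at the long-cell mark.
- lug (a point): The upright finger lug of the empty bay's slide, to be gripped from above: 10 mm thick (along x), 24 mm wide (along y), straight-sided from 40 to 73 mm above the bench (33 mm above the housing). The point is on its mid-line, 58 mm above the bench; the axes are the charger's, so the pull is along -x.
- pointer (a point): Tip of the small steel pointer on the same slide, which reaches over the housing's outer wall (+y side) beside the lug, 29 mm to the +y side of it; 43.5 mm above the bench.
- long_mark (a point): The second mark, for long cells: the longer of two white lines across the top of the housing's outer wall beside the empty bay (18 mm long, 2 mm wide; the first mark, 14 mm long, is 31 mm nearer the slide's rest). With the slide at rest it is 49 mm from the pointer along -x of the charger. The point is the line's middle, 41 mm above the bench; axes as the charger's.
- spare_cell: Bystander: a shorter cell of the same look without a label, 33 mm in diameter, 61 mm tall, standing beside the scanner; origin under its foot.
- tape_roll: Bystander: black roll of tape lying flat, 60 mm across, 19 mm high; origin under its centre.
- screwdriver: Bystander: screwdriver 160 mm long lying in front of the charger, about 30 mm high at most.
- handheld_radio: Bystander: black hand-held radio standing up, 38 x 60 x 120 mm, aerial to 218 mm; origin under its centre.
- torch: Bystander: dark steel torch standing on its head, 48 mm across, 135 mm tall; origin under its centre.
- mug: Bystander: steel mug, 76 mm across, 85 mm tall; origin under its centre.
- multimeter: Bystander: black multimeter lying flat, 150 x 78 mm, 48 mm high at its dial; origin under its centre.

How it is judged (in metres and radians):
On the way, in this order (a step that is already met when the one before it is completed fails the run):
1. the label faces the scanner's window (within about 20 degrees), the cell standing upright where it was and let go (x of scan_window in the frame of label above 0.03 m and y of scan_window in the frame of label between -0.03 and 0.03 m and angle between cell_center's own z axis and vertical below 0.08 rad and distance of cell_center from where it was at the start of the episode below 0.025 m and height (world z) of cell_center below 0.049 m and contact force between the fingers and long_cell below 0.05 N), for 0.3 s.
2. the fingers hold the empty bay's slide with its pointer at the long-cell mark (x of pointer in the frame of long_mark between -0.005 and 0.005 m and contact force between the fingers and bay_slide above 2 N), for 0.5 s.
At the end, for the whole second after the job is handed in: Fingers hold the empty bay's slide still (2 N or more on it), pointer within 5 mm of the long-cell mark; the tall cell, let go, stands upright within 25 mm of its start, its label towards the scanner, window no more than 30 mm (about 20 degrees) to either side of straight ahead (all of step 1 and all of step 2 and velocity of joint bay_slide between -0.01 and 0.01 m/s); the arm keeps its last pose, push and grip.
It fails at once if a bystander is moved more than 25 mm (distance of any of spare_cell, tape_roll, screwdriver, handheld_radio, torch, mug, multimeter from where it was at the start of the episode above 0.025 m).
It fails at once if the tall cell is tipped over (angle between cell_center's own z axis and vertical above 0.6 rad).
It also fails if it takes over 56 s, if anything falls off the work surface, if the arm or the gripper's body presses on something with over 40 N, if the wrist force passes 120 N, or if a joint passes its speed limit or range.

### The arm

A 6-joint arm with a two-finger parallel gripper is mounted at the origin on the work surface. World frame = base frame: x ahead of the robot, y to its left, z up, the work surface at z = 0. Lengths are in mm, angles in rad, forces in N, time in s.
With the tool pointing down it reaches from about 300 to 775 mm from the base axis. Payload 14.6 kg.
Tool frame: the origin (TCP) lies at the very end of the fingers, on their centre line; the grasp point (between the pads) lies 19 mm behind it; z points along the fingers, y is the line along which they close (so a half turn about z gives the same grasp; the last joint's range is limited). The gripper opens to 94 mm and grips with 3 to 60 N. Pads are 16 mm wide; open, the fingers measure 119 mm over their backs; the gripper's body (75 mm by 177 mm) begins 78 mm behind the grasp point.
Start: joints at [-1.347, 0.3, 1.521, -0, 1.321, -0.067], TCP at [157.688, -526.9, 205.446] pointing down, gripper open.
Joint ranges: [-3.03, 3.03], [-0.79, 2.21], [0.23, 2.52], [-1.04, 4.18], [0, 3.07], [-2.55, 2.55]. Speed limits (rad/s): [2.22, 2.22, 2.57, 3.14, 3.14, 3.14].

### API

Orientations are given as [roll, pitch, yaw] about the fixed x, y, z axes, in that order (R = Rz(yaw) Ry(pitch) Rx(roll)).
In Python, from cell import manip, camera, get_calibration gives the robot as it stands.
- The arm moves only by the tool arm_command, never from a script. Its argument "targets" is a list of rows, each an object of numbers: "hand": the opening, from -1 (shut) to 1 (fully open), so that 0 is half open; "x", "y", "z": the shift along the tool's x, y, z in m; "yaw": the turn about the tool's z in rad. In form: [{"hand": .., "x": .., "y": .., "z": .., "yaw": ..}, ...]. A call has 1 to 10 rows; each row shifts and turns the commanded pose from where the row before left it, along the tool's axes as they then stand; what a row does not reach is not made up. A row lasts 1/10 s, in which the tool goes at most 50 mm and 8.59 degrees, less where a joint would pass 70% of its speed; a pose out of reach is approached as far as the arm can. A call is refused whole if a number of a shift passes 0.05 or a number of a turn 0.15, either way. A call with a gripper value outside its range is refused whole. The fingers move at their own pace and stop on an object; "newtons" is the grip in N (left out, the last holds). Time passes only in rows, so rows that do not move let the fingers close. It gives the time, the measured TCP pose, the force, the opening and the grip force at its end, in the units of the state.
- manip.read_state(): the state, without advancing time (a new reading comes with each control period).
- camera(name): name is "scene" or "top" or "wrist"; returns the picture (400x640x3 uint8, red, green, blue); there is no depth.
- get_calibration(name): a dict with "K" (3x3 intrinsics, pixels), "cam_to_world" (4x4, takes a point from camera to world coordinates). Camera axes: x right, y up, looking along -z (the intrinsics and any distortion apply to the point x, -y, -z); pixel columns grow to the right and rows downward; lengths in mm; the calibration is good to about 2 mm. The wrist camera is an equidistant fisheye: a pixel r from the principal point sees the ray r / f radians off the axis. A picture is of the moment at which its call begins: read the wrist's pose just before it. get_calibration takes no time and is no camera call; for the wrist camera it gives the pose at the moment of the call.
- manip.sign_off(): hands the job in; it is judged then, once.
The state is a dict: "clock": time; "joints": joint angles; "qd": joint speeds; "effort": joint torques, N m; "eef_pos": TCP position; "eef_rot": TCP orientation; "wrist_force": force on the tool from outside, world axes, zero at the start; "moment": the same for the moment, N m; "finger_gap": finger opening in mm; "finger_force": force on a finger pad.
Only numpy, scipy, OpenCV 4.12 (cv2) and the standard library are available. Lean on these libraries where they do the work, as an engineer would, in place of code of your own. Each camera call takes 0.05 s, during which the arm holds its last target. There are 200 camera calls.

## Working session

There is one attempt and no reset: what is moved stays moved. The work goes in short steps, Python scripts to look and compute and a tool call to move; the robot and the scene stay as the last step left them, time stands still between calls to the robot, and variables do not carry over. Pictures are saved under pics/ and viewed, at most 10 in all, crops included, and the job is handed in when it is done.

Besides the shell and the picture viewer there is one more tool, called after "Call:" in YAML: its name, and indented under it one key for each argument. arm_command: Moves the arm, as the interface text tells. Its arguments: {"type":"object","properties":{"targets":{"type":"array"},"newtons":{"type":"number"}},"required":["targets"]}

```bash
mkdir -p pics; ls
python3 - <<'E'
from cell import manip,camera,get_calibration
import cv2
for n in("scene","top"):
    im=camera(n); cv2.imwrite(f"pics/{n}0.png",im[:,:,::-1]); c=get_calibration(n); print(n,c)
print(manip.read_state())
E
```

```text
pics
scene {'K': array([[394.32051305,   0.        , 322.14475562],
       [  0.        , 394.32051305, 200.47976056],
       [  0.        ,   0.        ,   1.        ]]), 'cam_to_world': array([[-8.33029858e-01, -3.36403941e-01,  4.39196589e-01,
         9.78729061e+02],
       [ 5.53199475e-01, -5.14584295e-01,  6.55113229e-01,
         7.01861278e+02],
       [ 5.62099502e-03,  7.88692203e-01,  6.14762566e-01,
         6.98208755e+02],
       [ 0.00000000e+00,  0.00000000e+00,  0.00000000e+00,
         1.00000000e+00]])}
top {'K': array([[458.27072897,   0.        , 318.24343138],
       [  0.        , 458.27072897, 198.1302369 ],
       [  0.        ,   0.        ,   1.        ]]), 'cam_to_world': array([[-1.91984132e-02,  9.84421795e-01, -1.74771707e-01,
         2.61535713e+02],
       [-9.99813510e-01, -1.85374186e-02,  5.41388545e-03,
         7.47306943e+00],
       [ 2.08973055e-03,  1.74843052e-01,  9.84594099e-01,
         1.41112176e+03],
       [ 0.00000000e+00,  0.00000000e+00,  0.00000000e+00,
         1.00000000e+00]])}
{'clock': 0.1, 'joints': array([-1.34661711e+00,  3.00427724e-01,  1.52153796e+00, -2.14284309e-05,
        1.32071325e+00, -6.66056786e-02]), 'qd': array([ 0.00036884, -0.00154705, -0.00024694,  0.00056448, -0.002655  ,
        0.0015367 ]), 'effort': array([ 1.25175768e-03, -5.32645404e+01, -3.53283691e+01,  7.09282723e-02,
        2.35116330e-02, -5.90768650e-05]), 'eef_pos': array([ 157.62082819, -526.67126835,  204.92836924]), 'eef_rot': array([-3.14050740e+00, -5.15886313e-05,  2.90790184e-01]), 'wrist_force': array([-0.52244631,  0.34743651, -0.71721242]), 'moment': array([0.04563707, 0.03222042, 0.04694809]), 'finger_force': 0.0, 'finger_gap': 93.8656737824179}
```

View pics/scene0.png

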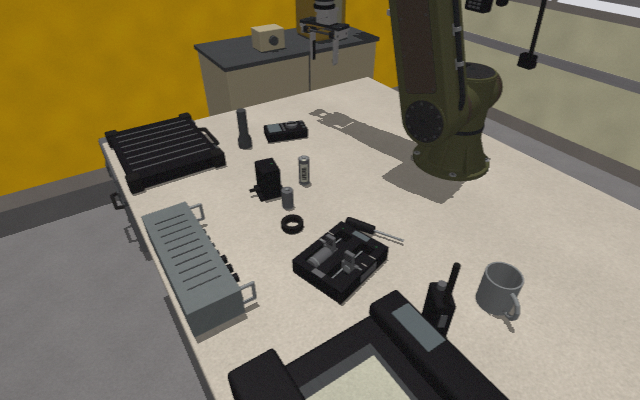

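View pics/top0.png

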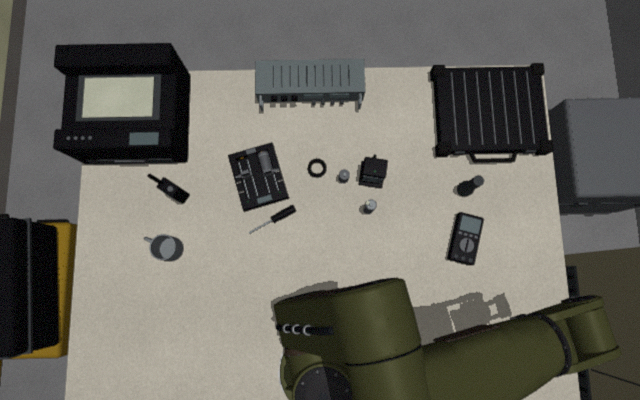

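The scene shows the labelled tall cell at about (304,170), the scanner at (267,178), and the charger at (340,258). In the top view, the cell is at (370,206), the scanner at (374,171), and the charger at (258,176). Next I'll zoom in.

```bash
cat > h.py <<'E'
import numpy as np, cv2
from cell import manip,camera,get_calibration
def ray(cal,u,v):
    K=cal["K"];T=cal["cam_to_world"]
    d=np.array([(u-K[0,2])/K[0,0],-(v-K[1,2])/K[1,1],-1.])
    return T[:3,3],T[:3,:3]@d
def wray(cal,u,v):
    K=cal["K"];T=cal["cam_to_world"]
    a=np.array([u-K[0,2],v-K[1,2]])/K[0,0];r=np.hypot(*a)+1e-12
    d=np.array([a[0]/r*np.sin(r),-a[1]/r*np.sin(r),-np.cos(r)])
    return T[:3,3],T[:3,:3]@d
def onz(r,z):
    o,d=r; return o+d*(z-o[2])/d[2]
def wproj(cal,p):
    K=cal["K"];T=cal["cam_to_world"]
    q=T[:3,:3].T@(np.asarray(p,float)-T[:3,3]); q=q*[1,-1,-1]
    s=np.hypot(q[0],q[1])+1e-12; th=np.arctan2(s,q[2])
    return K[:2,2]+K[0,0]*th*q[:2]/s
def crop(im,u0,v0,u1,v1,s,fn):
    cv2.imwrite(fn,cv2.resize(im[v0:v1,u0:u1,::-1],None,fx=s,fy=s,interpolation=cv2.INTER_CUBIC))
E
python3 - <<'E'
from h import *
im=cv2.imread("pics/top0.png")[:,:,::-1]; s=cv2.imread("pics/scene0.png")[:,:,::-1]
a=cv2.resize(im[138:240,225:400,::-1],None,fx=4.5,fy=4.5,interpolation=2)
crop(im,225,138,400,240,4.5,"pics/tc.png")
t=get_calibration("top")
for n,u,v,z in[("cell",370,201.5,91),("scanner top",375,160,95),("charger c",258,176,40),("lugA",0,0,60)]:
    if u: print(n,onz(ray(t,u,v),z))
E
```

```text
cell [ 483.0170195  -150.83186651   91.        ]
scanner top [ 606.65558875 -170.01513441   95.        ]
charger c [577.25333167 183.17621994  40.        ]
```

View pics/tc.png

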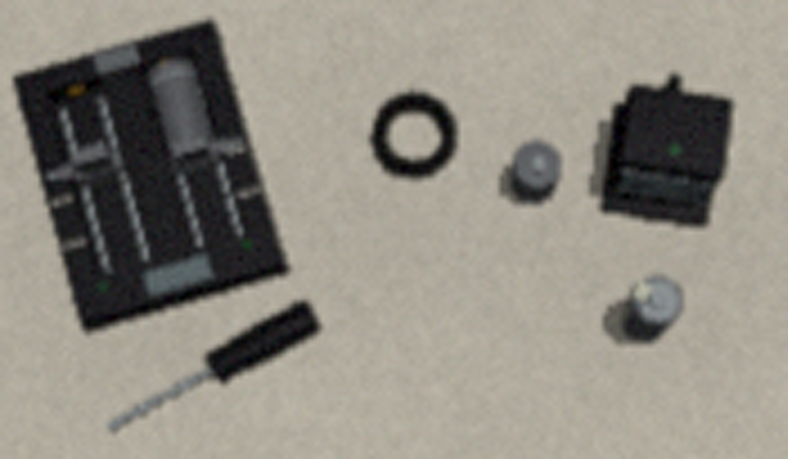

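Run:
```python
from h import *
t=get_calibration("top")
P=lambda u,v,z: onz(ray(t,225+(u+.5)/4.5-.5,138+(v+.5)/4.5-.5),z)[:2].round(1)
for n,u,v,z in[("TL",15,77,40),("TR",212,22,40),("BR",288,268,40),("BL",85,330,40),("lug",90,155,73),("ptr",52,175,43.5),("m1",62,202,41),("m2",75,243,41),("celltop",660,298,88),("tab",642,289,88),("sc top TL",632,88,95),("TR",731,99,95),("BR",718,178,95),("BL",618,165,95),("footL",603,210,0),("footR",707,223,0),("spare",540,158,61),("tape",414,135,10)]: print(n,P(u,v,z))
w=get_calibration("wrist");s=manip.read_state()
print(w, s["eef_pos"])
```

```text
TL [646.4 276.2]
TR [683. 141.]
BR [509.6  89.9]
BL [469.8 226.6]
lug [582.5 219.1]
ptr [576.1 249.4]
m1 [557.8 242.8]
m2 [529.3 233.7]
celltop [ 476.5 -154.7]
tab [ 482.7 -143.2]
sc top TL [ 615.9 -140.9]
TR [ 607.2 -205.8]
BR [ 554.1 -194.9]
BL [ 564.1 -129.8]
footL [ 553.9 -128.1]
footR [ 543.2 -200.4]
spare [577.7 -81.1]
tape [607.7   3. ]
{'K': array([[309.70691629,   0.        , 321.20362735],
       [  0.        , 309.70691629, 199.28050928],
       [  0.        ,   0.        ,   1.        ]]), 'cam_to_world': array([[ 2.86840070e-01,  9.27559740e-01,  2.39490509e-01,
         2.25375518e+02],
       [-9.57976442e-01,  2.78247570e-01,  6.97095932e-02,
        -5.05345686e+02],
       [-1.97783996e-03, -2.49421770e-01,  9.68392931e-01,
         3.84855530e+02],
       [ 0.00000000e+00,  0.00000000e+00,  0.00000000e+00,
         1.00000000e+00]])} [ 157.62082819 -526.67126835  204.92836924]
```

In the crop, the cell's top is at (660,298) with the white tab at (642,289), so the label points roughly +62°. The scanner window lies at about -6° from the cell. I'll move over the cell now.

Call:
arm_command:
  targets:
    - {"hand": 1, "x": 0.023, "y": -0.0147, "z": 0, "yaw": 0}
    - {"hand": 1, "x": 0.023, "y": -0.0147, "z": 0, "yaw": 0}
    - {"hand": 1, "x": 0.023, "y": -0.0147, "z": 0, "yaw": 0}
    - {"hand": 1, "x": 0.023, "y": -0.0147, "z": 0, "yaw": 0}
    - {"hand": 1, "x": 0.023, "y": -0.0147, "z": 0, "yaw": 0}
    - {"hand": 1, "x": 0.023, "y": -0.0147, "z": 0, "yaw": 0}
    - {"hand": 1, "x": 0.023, "y": -0.0147, "z": 0, "yaw": 0}
    - {"hand": 1, "x": 0.023, "y": -0.0147, "z": 0, "yaw": 0}
    - {"hand": 1, "x": 0.023, "y": -0.0147, "z": 0, "yaw": 0}

```text
clock: 1.0
eef_pos: [318.6, -339.8, 205.3]
eef_rot: [-3.141, 0.0, 0.291]
wrist_force: [1.4, 0.1, -0.2]
finger_gap: 94.1
finger_force: 0.0
```

Call:
arm_command:
  targets:
    - {"hand": 1, "x": 0.023, "y": -0.0147, "z": 0, "yaw": 0}
    - {"hand": 1, "x": 0.023, "y": -0.0147, "z": 0, "yaw": 0}
    - {"hand": 1, "x": 0.023, "y": -0.0147, "z": 0, "yaw": 0}
    - {"hand": 1, "x": 0.023, "y": -0.0147, "z": 0, "yaw": 0}
    - {"hand": 1, "x": 0.023, "y": -0.0147, "z": 0, "yaw": 0}
    - {"hand": 1, "x": 0.023, "y": -0.0147, "z": 0, "yaw": 0}
    - {"hand": 1, "x": 0.023, "y": -0.0147, "z": 0, "yaw": 0}
    - {"hand": 1, "x": 0.023, "y": -0.0147, "z": 0, "yaw": 0}
    - {"hand": 1, "x": 0.023, "y": -0.0147, "z": 0, "yaw": 0}

```text
clock: 1.9
eef_pos: [479.0, -153.7, 205.2]
eef_rot: [-3.141, 0.0, 0.291]
wrist_force: [0.1, 0.2, 0.2]
finger_gap: 93.9
finger_force: 0.0
```

Call:
arm_command:
  targets:
    - {"hand": 1, "x": 0, "y": 0, "z": 0, "yaw": -0.12}
    - {"hand": 1, "x": 0, "y": 0, "z": 0, "yaw": -0.12}
    - {"hand": 1, "x": 0, "y": 0, "z": 0, "yaw": -0.12}
    - {"hand": 1, "x": 0, "y": 0, "z": 0, "yaw": -0.12}
    - {"hand": 1, "x": 0, "y": 0, "z": 0, "yaw": -0.12}
    - {"hand": 1, "x": 0, "y": 0, "z": 0, "yaw": 0}
    - {"hand": 1, "x": 0, "y": 0, "z": 0, "yaw": 0}

```text
clock: 2.6
eef_pos: [478.4, -154.6, 205.3]
eef_rot: [-3.141, 0.0, 0.887]
wrist_force: [-0.3, 0.0, 0.0]
finger_gap: 94.1
finger_force: 0.0
```

Run:
```python
from h import *
s=manip.read_state();c=get_calibration("wrist");im=camera("wrist")
crop(im,0,0,640,400,1.25,"pics/w1.png");cv2.imwrite("pics/w1raw.png",im[:,:,::-1]);np.save("c1.npy",c["cam_to_world"])
print(s["clock"],s["eef_pos"],s["eef_rot"],s["joints"],c["cam_to_world"])
```

```text
2.6 [ 478.36371914 -154.64707037  205.29254612] [-3.14122864e+00  7.24222801e-05  8.87263484e-01] [-3.85564367e-01  1.94872006e-01  1.65226641e+00  3.91145654e-05
  1.29482347e+00  2.97957824e-01] [[ 7.75409954e-01  6.11434354e-01  1.57757516e-01  5.22417264e+02]
 [-6.31457972e-01  7.51012024e-01  1.92981264e-01 -9.77156532e+01]
 [-4.82416843e-04 -2.49256834e-01  9.68437297e-01  3.85173689e+02]
 [ 0.00000000e+00  0.00000000e+00  0.00000000e+00  1.00000000e+00]]
```

View pics/w1.png

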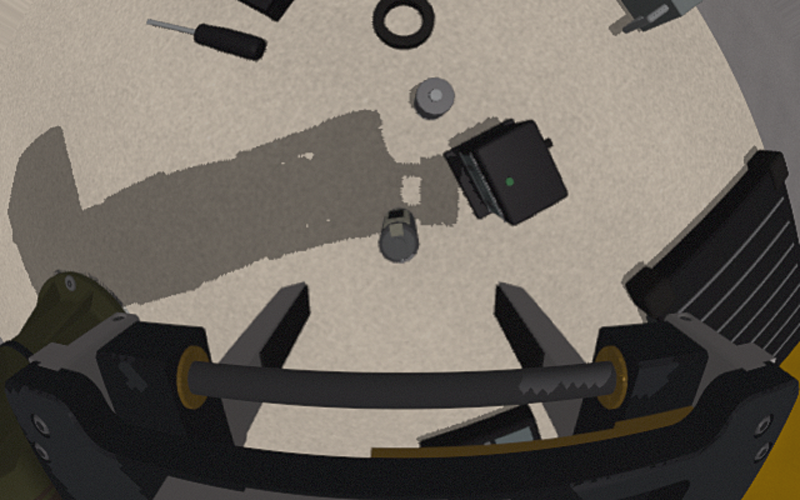

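The wrist view shows the cell at (399,238), its label and tab on the upper side, facing the camera. The scanner is at (510,175). I'll zoom in for the angle.

Run:
```python
from h import *
im=cv2.imread("pics/w1raw.png")[:,:,::-1]
crop(im,295,85,465,215,4.6,"pics/w1c.png")
```

```text
(no output)
```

View pics/w1c.png

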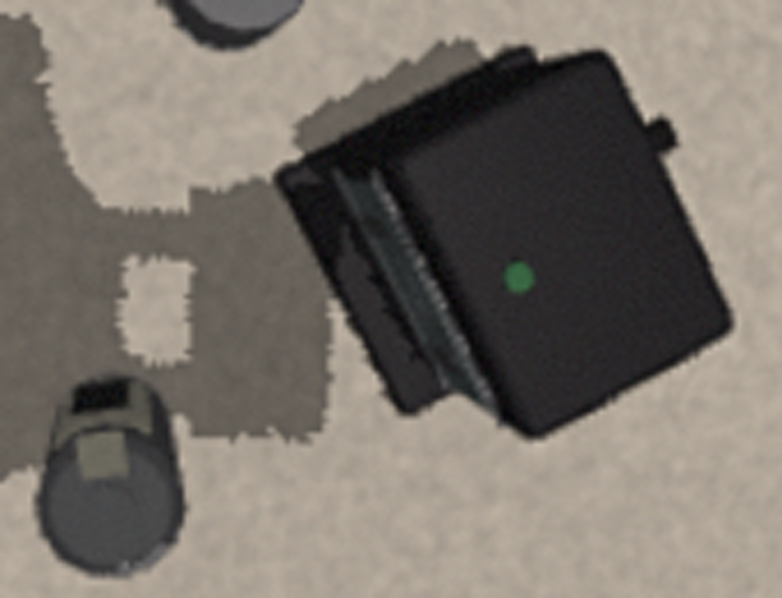

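The cell's top is centred at about (111,500) in this crop, with the tab at (103,453). The scanner's front top edge runs from (400,155) to (530,437).

Run:
```python
from h import *
c=get_calibration("wrist");c["cam_to_world"]=np.load("c1.npy")
P=lambda u,v,z: onz(wray(c,295+(u+.5)/4.6-.5,85+(v+.5)/4.6-.5),z)[:2]
t=P(111,500,88);b=P(103,453,88);l,r=P(400,155,95),P(530,437,95);bl,br=P(604,52,95),P(733,325,95)
print("cell",t,"R",[P(37,500,88)-t,P(185,500,88)-t,P(111,575,88)-t],"tab",b-t,np.degrees(np.arctan2(*(b-t)[::-1])))
m=(l+r)/2;m2=(bl+br)/2;print("front",l,r,m,"back",bl,br,m2,"len",np.linalg.norm(l-r),np.linalg.norm(m-m2),"scx",np.degrees(np.arctan2(*(m2-m)[::-1])))
d=m-t;print("to window",d,np.degrees(np.arctan2(*d[::-1])))
```

```text
cell [ 475.96575913 -150.68112593] R [array([-12.31365388,  10.03451772]), array([ 12.3097664 , -10.01728944]), array([-10.60147694, -12.96469544])] tab [5.1848973  9.03296225] 60.144285946747644
front [ 568.55678079 -130.47638687] [ 555.03109852 -194.91771918] [ 561.79393965 -162.69705302] back [ 617.5356976  -139.58023727] [ 606.74339265 -204.08764558] [ 612.13954512 -171.83394143] len 65.8454963587431 51.16798530111787 scx -10.286274017923166
to window [ 85.82818052 -12.0159271 ] -7.969598492917779
```

Call:
arm_command:
  targets:
    - {"hand": 1, "x": 0.0006, "y": -0.0036, "z": 0.02, "yaw": 0}
    - {"hand": 1, "x": 0, "y": 0, "z": 0.02, "yaw": 0}
    - {"hand": 1, "x": 0, "y": 0, "z": 0.02, "yaw": 0}
    - {"hand": 1, "x": 0, "y": 0, "z": 0.02, "yaw": 0}
    - {"hand": 1, "x": 0, "y": 0, "z": 0.02, "yaw": 0}
    - {"hand": 1, "x": 0, "y": 0, "z": 0.02, "yaw": 0}
    - {"hand": 1, "x": 0, "y": 0, "z": 0.02, "yaw": 0}
    - {"hand": 1, "x": 0, "y": 0, "z": 0.02, "yaw": 0}
    - {"hand": 1, "x": 0, "y": 0, "z": 0, "yaw": 0}
    - {"hand": 1, "x": 0, "y": 0, "z": 0, "yaw": 0}
  newtons: 12

```text
clock: 3.65
eef_pos: [476.1, -152.0, 45.9]
eef_rot: [-3.141, 0.0, 0.889]
wrist_force: [0.7, -0.3, 0.6]
finger_gap: 94.2
finger_force: 0.0
```

Call:
arm_command:
  targets:
    - {"hand": 0.2, "x": 0, "y": 0, "z": 0, "yaw": 0}
    - {"hand": 0, "x": 0, "y": 0, "z": 0, "yaw": 0}
    - {"hand": -0.1, "x": 0, "y": 0, "z": 0, "yaw": 0}
    - {"hand": -0.2, "x": 0, "y": 0, "z": 0, "yaw": 0}
    - {"hand": -0.3, "x": 0, "y": 0, "z": 0, "yaw": 0}
    - {"hand": -0.4, "x": 0, "y": 0, "z": 0, "yaw": 0}
    - {"hand": -1, "x": 0, "y": 0, "z": 0, "yaw": 0}
    - {"hand": -1, "x": 0, "y": 0, "z": 0, "yaw": 0}
    - {"hand": -1, "x": 0, "y": 0, "z": 0, "yaw": 0}
    - {"hand": -1, "x": 0, "y": 0, "z": 0, "yaw": 0}

```text
clock: 4.65
eef_pos: [476.1, -152.0, 45.5]
eef_rot: [3.141, -0.0, 0.891]
wrist_force: [-0.0, -0.6, 1.1]
finger_gap: 32.7
finger_force: 12.0
```

Call:
arm_command:
  targets:
    - {"hand": -1, "x": 0, "y": 0, "z": 0, "yaw": 0.132}
    - {"hand": -1, "x": 0, "y": 0, "z": 0, "yaw": 0.132}
    - {"hand": -1, "x": 0, "y": 0, "z": 0, "yaw": 0.132}
    - {"hand": -1, "x": 0, "y": 0, "z": 0, "yaw": 0.132}
    - {"hand": -1, "x": 0, "y": 0, "z": 0, "yaw": 0.132}
    - {"hand": -1, "x": 0, "y": 0, "z": 0, "yaw": 0.132}
    - {"hand": -1, "x": 0, "y": 0, "z": 0, "yaw": 0.132}
    - {"hand": -1, "x": 0, "y": 0, "z": 0, "yaw": 0.132}
    - {"hand": -1, "x": 0, "y": 0, "z": 0, "yaw": 0.132}
    - {"hand": -1, "x": 0, "y": 0, "z": 0, "yaw": 0}

```text
clock: 5.65
eef_pos: [476.0, -151.9, 45.5]
eef_rot: [-3.142, -0.0, -0.299]
wrist_force: [0.8, 0.2, 0.8]
finger_gap: 33.1
finger_force: 12.0
```

Call:
arm_command:
  targets:
    - {"hand": -1, "x": 0, "y": 0, "z": 0, "yaw": 0}
    - {"hand": -1, "x": 0, "y": 0, "z": 0, "yaw": 0}
    - {"hand": -0.2, "x": 0, "y": 0, "z": 0, "yaw": 0}
    - {"hand": -0.1, "x": 0, "y": 0, "z": 0, "yaw": 0}
    - {"hand": 0, "x": 0, "y": 0, "z": 0, "yaw": 0}
    - {"hand": 0.3, "x": 0, "y": 0, "z": 0, "yaw": 0}
    - {"hand": 0.6, "x": 0, "y": 0, "z": 0, "yaw": 0}
    - {"hand": 1, "x": 0, "y": 0, "z": 0, "yaw": 0}
    - {"hand": 1, "x": 0, "y": 0, "z": 0, "yaw": 0}
    - {"hand": 1, "x": 0, "y": 0, "z": 0, "yaw": 0}

```text
clock: 6.65
eef_pos: [476.0, -152.0, 45.4]
eef_rot: [3.142, 0.0, -0.297]
wrist_force: [0.5, 0.8, -0.0]
finger_gap: 83.5
finger_force: 0.0
```

Call:
arm_command:
  targets:
    - {"hand": 1, "x": 0, "y": 0, "z": -0.02, "yaw": 0}
    - {"hand": 1, "x": 0, "y": 0, "z": -0.02, "yaw": 0}
    - {"hand": 1, "x": 0, "y": 0, "z": -0.02, "yaw": 0}
    - {"hand": 1, "x": 0, "y": 0, "z": -0.02, "yaw": 0}
    - {"hand": 1, "x": 0, "y": 0, "z": -0.02, "yaw": 0}
    - {"hand": 1, "x": 0, "y": 0, "z": -0.02, "yaw": 0}
    - {"hand": 1, "x": 0, "y": 0, "z": -0.02, "yaw": 0}
    - {"hand": 1, "x": 0, "y": 0, "z": -0.02, "yaw": 0}
    - {"hand": 1, "x": 0, "y": 0, "z": 0, "yaw": 0}
    - {"hand": 1, "x": 0, "y": 0, "z": 0, "yaw": 0}

```text
clock: 7.65
eef_pos: [475.9, -151.9, 204.9]
eef_rot: [-3.142, 0.0, -0.297]
wrist_force: [0.1, -0.5, -0.2]
finger_gap: 93.9
finger_force: 0.0
```

Run:
```python
from h import *
s=manip.read_state();c=get_calibration("wrist");im=camera("wrist")
np.save("c2.npy",c["cam_to_world"]);cv2.imwrite("pics/w2raw.png",im[:,:,::-1])
u,v=wproj(c,[476,-152,88]).round().astype(int);u0,v0=u-85,v-90
print(u0,v0,s["clock"],s["eef_rot"],s["joints"]);crop(im,u0,v0,u0+170,v0+130,4.6,"pics/w2c.png")
```

```text
237 103 7.65 [-3.14156431e+00  5.23950845e-05 -2.97173674e-01] [-3.82340287e-01  1.87892653e-01  1.66147018e+00  2.47331694e-05
  1.29228444e+00  1.48562291e+00]
```

View pics/w2c.png

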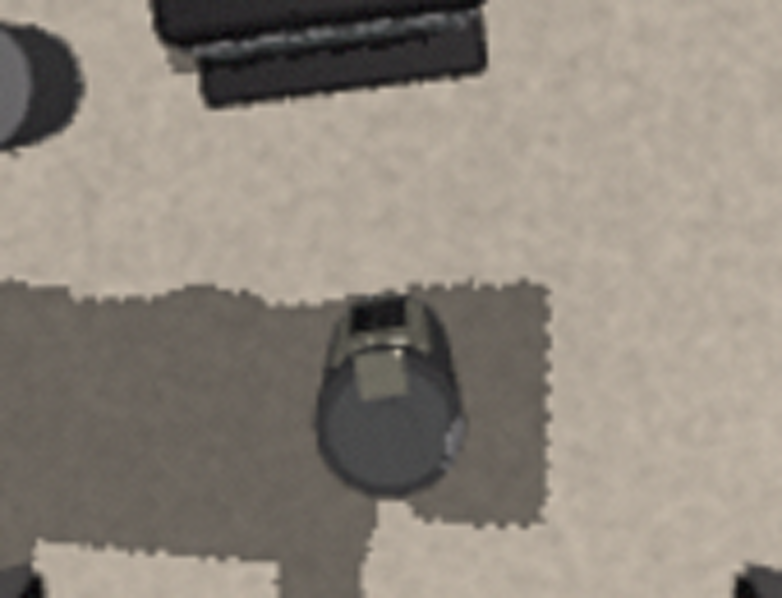

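The tab is at (382,372) and the top's centre at (389,424), facing the scanner. I'll check the angle numerically before leaving.

Run:
```python
from h import *
c=get_calibration("wrist");c["cam_to_world"]=np.load("c2.npy")
P=lambda u,v,z: onz(wray(c,237+(u+.5)/4.6-.5,103+(v+.5)/4.6-.5),z)[:2]
t=P(389,424,88);b=P(382,372,88);l,r=P(155,38,95),P(480,5,95)
a=lambda d:np.degrees(np.arctan2(*d[::-1]))
print(t,a(b-t),l,r,(l+r)/2,a((l+r)/2-t),a([561.8-t[0],-162.7-t[1]]))
```

```text
[ 474.62254686 -150.9360997 ] -9.570479771146276 [ 567.20345304 -129.70974014] [ 553.81218535 -194.29733675] [ 560.5078192  -162.00353844] -7.342843408659389 -7.685184337455398
```

Call:
arm_command:
  targets:
    - {"hand": 1, "x": 0, "y": 0, "z": 0, "yaw": -0.143}
    - {"hand": 1, "x": 0, "y": 0, "z": 0, "yaw": -0.143}
    - {"hand": 1, "x": 0, "y": 0, "z": 0, "yaw": -0.143}
    - {"hand": 1, "x": 0, "y": 0, "z": 0, "yaw": -0.143}
    - {"hand": 1, "x": 0, "y": 0, "z": 0, "yaw": -0.143}
    - {"hand": 1, "x": 0, "y": 0, "z": 0, "yaw": -0.143}
    - {"hand": 1, "x": 0, "y": 0, "z": 0, "yaw": -0.143}
    - {"hand": 1, "x": 0, "y": 0, "z": 0, "yaw": -0.143}

```text
clock: 8.5
eef_pos: [475.6, -151.8, 204.1]
eef_rot: [-3.14, 0.001, 0.853]
wrist_force: [0.3, 0.3, 0.5]
finger_gap: 94.2
finger_force: 0.0
```

Call:
arm_command:
  targets:
    - {"hand": 1, "x": 0, "y": 0, "z": 0, "yaw": -0.143}
    - {"hand": 1, "x": 0, "y": 0, "z": 0, "yaw": -0.143}
    - {"hand": 1, "x": 0, "y": 0, "z": 0, "yaw": -0.143}
    - {"hand": 1, "x": 0, "y": 0, "z": 0, "yaw": -0.143}
    - {"hand": 1, "x": 0, "y": 0, "z": 0, "yaw": -0.143}
    - {"hand": 1, "x": 0, "y": 0, "z": 0, "yaw": -0.143}
    - {"hand": 1, "x": 0, "y": 0, "z": 0, "yaw": -0.143}
    - {"hand": 1, "x": 0, "y": 0, "z": 0, "yaw": 0}
    - {"hand": 1, "x": 0, "y": 0, "z": 0, "yaw": 0}

```text
clock: 9.4
eef_pos: [475.8, -151.9, 204.7]
eef_rot: [-3.141, -0.001, 1.843]
wrist_force: [-0.1, -0.7, 0.3]
finger_gap: 93.9
finger_force: 0.0
```

The label is within about 2° of the window and the cell has moved less than 2 mm. Next, the charger.

Call:
arm_command:
  targets:
    - {"hand": 1, "x": 0.0274, "y": 0.0168, "z": 0, "yaw": 0}
    - {"hand": 1, "x": 0.0274, "y": 0.0168, "z": 0, "yaw": 0}
    - {"hand": 1, "x": 0.0274, "y": 0.0168, "z": 0, "yaw": 0}
    - {"hand": 1, "x": 0.0274, "y": 0.0168, "z": 0, "yaw": 0}
    - {"hand": 1, "x": 0.0274, "y": 0.0168, "z": 0, "yaw": 0}
    - {"hand": 1, "x": 0.0274, "y": 0.0168, "z": 0, "yaw": 0}

```text
clock: 10.0
eef_pos: [528.1, 35.1, 205.1]
eef_rot: [-3.141, -0.0, 1.844]
wrist_force: [0.7, 0.3, 0.3]
finger_gap: 94.2
finger_force: 0.0
```

Call:
arm_command:
  targets:
    - {"hand": 1, "x": 0.0274, "y": 0.0168, "z": 0, "yaw": 0}
    - {"hand": 1, "x": 0.0274, "y": 0.0168, "z": 0, "yaw": 0}
    - {"hand": 1, "x": 0.0274, "y": 0.0168, "z": 0, "yaw": 0}
    - {"hand": 1, "x": 0.0274, "y": 0.0168, "z": 0, "yaw": 0}
    - {"hand": 1, "x": 0.0274, "y": 0.0168, "z": 0, "yaw": 0}
    - {"hand": 1, "x": 0.0274, "y": 0.0168, "z": 0, "yaw": 0}
    - {"hand": 1, "x": 0, "y": 0, "z": 0, "yaw": 0}
    - {"hand": 1, "x": 0, "y": 0, "z": 0, "yaw": 0}

```text
clock: 10.8
eef_pos: [579.7, 219.6, 204.6]
eef_rot: [-3.14, 0.0, 1.846]
wrist_force: [0.2, -0.8, -1.2]
finger_gap: 94.1
finger_force: 0.0
```

Run:
```python
from h import *
s=manip.read_state();c=get_calibration("wrist");im=camera("wrist")
np.save("c3.npy",c["cam_to_world"]);cv2.imwrite("pics/w3raw.png",im[:,:,::-1])
print(s["clock"],s["eef_pos"],s["eef_rot"],wproj(c,[582,219,60]))
crop(im,180,60,460,270,2.85,"pics/w3c.png")
```

```text
10.8 [579.74057461 219.56962754 204.60802334] [-3.14034656e+00  1.61088364e-04  1.84608253e+00] [324.35833561 191.37847565]
```

View pics/w3c.png

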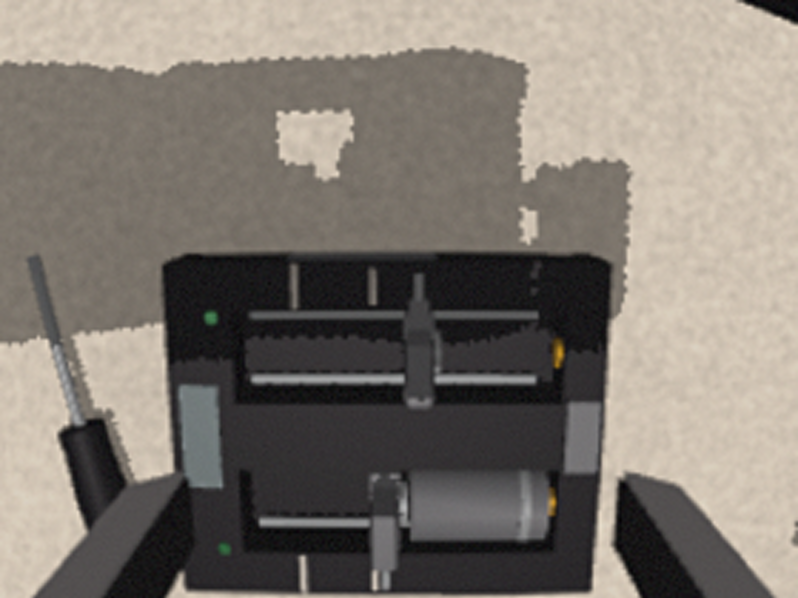

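The pointer tip is at (419,277), the long mark at (294,286), the first mark at (372,286), and the lug top at about (419,378).

Run:
```python
from h import *
c=get_calibration("wrist");c["cam_to_world"]=np.load("c3.npy")
P=lambda u,v,z: onz(wray(c,180+(u+.5)/2.85-.5,60+(v+.5)/2.85-.5),z)[:2]
a=lambda d:np.degrees(np.arctan2(*d[::-1]))
k=[P(165,258,40),P(610,258,40),P(592,590,40),P(188,590,40)]
print([x.round(1) for x in k],a(k[1]-k[0]),a(k[2]-k[3]),a(k[0]-k[3])-90,a(k[1]-k[2])-90,np.mean(k,0))
m2,m1,p=P(294,286,41),P(372,286,41),P(419,277,43.5)
print(m2,m1,p,a(m1-m2),np.linalg.norm(m1-m2))
y=np.radians(15.7);R=np.array([[np.cos(y),-np.sin(y)],[np.sin(y),np.cos(y)]])
print("p in m2",R.T@(p-m2),"lug",p+R@[0,-29],"lug by top",P(419,378,73),"mean-centre",R.T@(m2-np.mean(k,0)))
```

```text
[array([475.1, 234.3]), array([646. , 282.3]), array([686.5, 143. ]), array([514.5,  93.9])] 15.666243250943216 15.924358082275013 15.663518304618762 16.245745460245985 [580.51186365 188.36903776]
[528.72275589 236.9399219 ] [558.34775614 245.094491  ] [574.95398786 253.76771884] 15.390084630713371 30.726822767696827
p in m2 [49.06003481  3.68978923] lug [582.80140079 225.84965819] lug by top [583.64430105 221.56250766] mean-centre [-36.71364368  60.77294494]
```

Call:
arm_command:
  targets:
    - {"hand": 1, "x": 0.0033, "y": 0.0044, "z": 0.0195, "yaw": 0}
    - {"hand": 1, "x": 0, "y": 0, "z": 0.0195, "yaw": 0}
    - {"hand": 1, "x": 0, "y": 0, "z": 0.0195, "yaw": 0}
    - {"hand": 1, "x": 0, "y": 0, "z": 0.0195, "yaw": 0}
    - {"hand": 1, "x": 0, "y": 0, "z": 0.0195, "yaw": 0}
    - {"hand": 1, "x": 0, "y": 0, "z": 0.0195, "yaw": 0}
    - {"hand": 1, "x": 0, "y": 0, "z": 0.0195, "yaw": 0}
    - {"hand": 1, "x": 0, "y": 0, "z": 0.0195, "yaw": 0}
    - {"hand": 1, "x": 0, "y": 0, "z": 0, "yaw": 0}
    - {"hand": 1, "x": 0, "y": 0, "z": 0, "yaw": 0}
  newtons: 40

```text
clock: 11.85
eef_pos: [583.6, 223.1, 50.1]
eef_rot: [3.141, -0.0, 1.846]
wrist_force: [0.8, -0.7, 1.2]
finger_gap: 93.9
finger_force: 0.0
```

Call:
arm_command:
  targets:
    - {"hand": 0, "x": 0, "y": 0, "z": 0, "yaw": 0}
    - {"hand": -0.2, "x": 0, "y": 0, "z": 0, "yaw": 0}
    - {"hand": -0.4, "x": 0, "y": 0, "z": 0, "yaw": 0}
    - {"hand": -0.6, "x": 0, "y": 0, "z": 0, "yaw": 0}
    - {"hand": -1, "x": 0, "y": 0, "z": 0, "yaw": 0}
    - {"hand": -1, "x": 0, "y": 0, "z": 0, "yaw": 0}
    - {"hand": -1, "x": 0, "y": 0, "z": 0, "yaw": 0}
    - {"hand": -1, "x": 0, "y": 0, "z": 0, "yaw": 0}
    - {"hand": -1, "x": 0, "y": 0, "z": 0, "yaw": 0}
    - {"hand": -1, "x": 0, "y": 0, "z": 0, "yaw": 0}

```text
clock: 12.85
eef_pos: [583.3, 223.8, 49.4]
eef_rot: [-3.142, -0.0, 1.848]
wrist_force: [0.5, -0.0, -0.2]
finger_gap: 17.4
finger_force: 0.0
```

Still closing, so I'll give it more time.

Call:
arm_command:
  targets:
    - {"hand": -1, "x": 0, "y": 0, "z": 0, "yaw": 0}
    - {"hand": -1, "x": 0, "y": 0, "z": 0, "yaw": 0}
    - {"hand": -1, "x": 0, "y": 0, "z": 0, "yaw": 0}
    - {"hand": -1, "x": 0, "y": 0, "z": 0, "yaw": 0}
    - {"hand": -1, "x": 0, "y": 0, "z": 0, "yaw": 0}

```text
clock: 13.35
eef_pos: [583.5, 223.8, 49.5]
eef_rot: [3.141, -0.0, 1.848]
wrist_force: [4.5, 0.9, -2.1]
finger_gap: 9.8
finger_force: 40.0
```

Call:
arm_command:
  targets:
    - {"hand": -1, "x": 0, "y": -0.005, "z": 0, "yaw": 0}
    - {"hand": -1, "x": 0, "y": -0.006, "z": 0, "yaw": 0}
    - {"hand": -1, "x": 0, "y": -0.006, "z": 0, "yaw": 0}
    - {"hand": -1, "x": 0, "y": -0.006, "z": 0, "yaw": 0}
    - {"hand": -1, "x": 0, "y": -0.006, "z": 0, "yaw": 0}
    - {"hand": -1, "x": 0, "y": -0.006, "z": 0, "yaw": 0}
    - {"hand": -1, "x": 0, "y": -0.006, "z": 0, "yaw": 0}
    - {"hand": -1, "x": 0, "y": -0.005, "z": 0, "yaw": 0}
    - {"hand": -1, "x": 0, "y": -0.002, "z": 0, "yaw": 0}
    - {"hand": -1, "x": 0, "y": 0, "z": 0, "yaw": 0}

```text
clock: 14.35
eef_pos: [537.3, 210.8, 49.5]
eef_rot: [3.141, -0.0, 1.848]
wrist_force: [6.5, 2.3, -5.5]
finger_gap: 9.8
finger_force: 40.0
```

Run:
```python
from h import *
s=manip.read_state();c=get_calibration("wrist");im=camera("wrist")
np.save("c4.npy",c["cam_to_world"]);cv2.imwrite("pics/w4raw.png",im[:,:,::-1])
u,v=wproj(c,[528.7,236.9,41]).round().astype(int);u0,v0=u-80,v-65
print(u0,v0,s["clock"],s["eef_pos"],s["wrist_force"],s["finger_gap"],s["finger_force"])
crop(im,u0,v0,u0+160,v0+120,5,"pics/w4c.png")
```

```text
242 131 14.35 [537.34541871 210.81722807  49.48549431] [ 6.5354085   2.32792668 -5.53834425] 9.796046152400663 39.99522686004639
```

View pics/w4c.png

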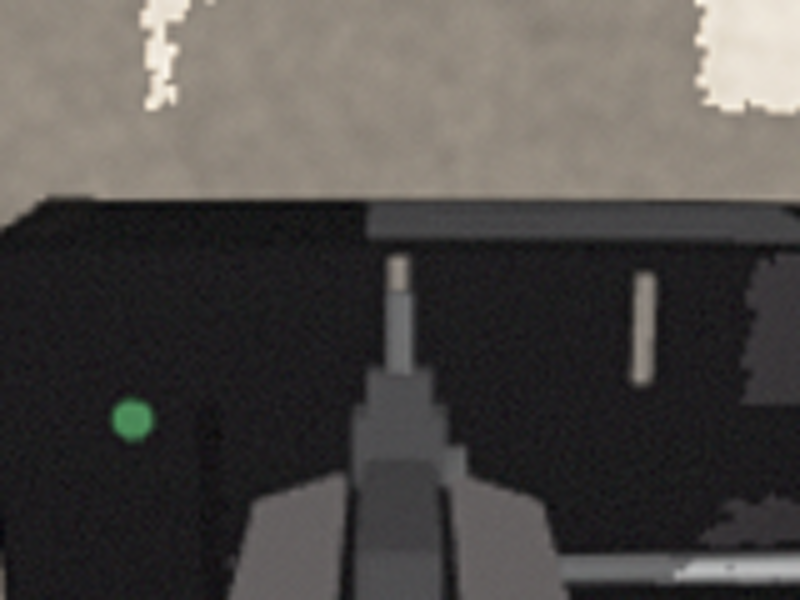

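The pointer tip at (399,292) overlaps the long mark at (398,270) to within about 0.5 mm. I'll hold there briefly, then hand in.

Call:
arm_command:
  targets:
    - {"hand": -1, "x": 0, "y": 0, "z": 0, "yaw": 0}
    - {"hand": -1, "x": 0, "y": 0, "z": 0, "yaw": 0}
    - {"hand": -1, "x": 0, "y": 0, "z": 0, "yaw": 0}
    - {"hand": -1, "x": 0, "y": 0, "z": 0, "yaw": 0}
    - {"hand": -1, "x": 0, "y": 0, "z": 0, "yaw": 0}
    - {"hand": -1, "x": 0, "y": 0, "z": 0, "yaw": 0}
    - {"hand": -1, "x": 0, "y": 0, "z": 0, "yaw": 0}
    - {"hand": -1, "x": 0, "y": 0, "z": 0, "yaw": 0}

```text
clock: 15.2
eef_pos: [537.6, 210.9, 49.5]
eef_rot: [3.14, -0.0, 1.848]
wrist_force: [6.8, 2.9, -5.4]
finger_gap: 10.1
finger_force: 40.0
```

```bash
python3 -c "
from cell import manip
s=manip.read_state();print(s['eef_pos'],s['finger_force']);print(manip.sign_off())"
```

```text
[537.56640092 210.86989469  49.48826577] 39.995532631874084
the job is handed in; nothing more can be done
None
```

The job is handed in (no verdict came back): the tall cell stands let go with its label about 2° off the scanner window, and the gripper holds the slide with its pointer within about 0.5 mm of the long-cell mark.

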